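Level a specimen in its sprung cup with the tamper

TASK

Take the flat-footed steel tamper out of its dish and press it squarely down on the specimen in the sprung levelling cup until the specimen's plate bottoms out firmly and level, feeling for the stop and not pressing hard. Then set the tamper gently back upright in its dish and let go, leaving the specimen down and level and everything else on the table where it is.

Things in the scene. Friction and masses are not known exactly. Their poses are not given: they have to be found in the camera images.
- tamper: Tamper standing upright in its dish, 93 mm tall, 0.32 to 0.52 kg. Flat round steel foot 52 mm across, 20 mm thick; neck 20 mm across up to 30 mm; black handle of square section 26 x 26 mm from 30 to 90 mm height, small steel button on top. Origin: centre of the foot's flat underside; z up the handle, x and y square to the handle's flats. Its yaw varies.
- rest: The tamper's dish: shallow round grey plastic dish fixed to the table, 76 mm outside and 64 mm inside diameter, rim 12 mm high, inner floor 4 mm above the table. Origin: centre of its underside, z up.
- cup: Levelling cup fixed to the table, holding the specimen: upright aluminium tube 74 mm outside, 62 mm inside diameter, rim 72 mm above the table, on a dark foot disc 100 mm across, 8 mm thick. Origin: centre of its underside on the table, z up. It and the specimen bear at most 26 N. A smaller empty cup (60 mm wide, 45 mm tall) nearby is not used.
- specimen: Black resin disc 50 mm across, metal chip in its flat top, on the sprung plate in the cup. Origin: centre of its top; z: face normal. Starts 55 to 78 mm up, tilted up to 7 deg on a stiff ball seat; a flat foot lays it flat. Sinks 3 to 12 mm under 5 to 8 N to a hard stop 52 to 66 mm up, unseen, only felt: force climbs past 9 N. Firm at 14 N; hold 15 to 22 N for 0.5 s; over 26 N spoils it. It stays down.
- stamp: Bystander: small black rubber dome-footed stamp, 40 mm wide, 60 mm tall; origin at the centre of its underside. Not the tamper.
- mount: Bystander: loose small specimen disc, 32 mm diameter, 16 mm tall; origin at the centre of its underside.
- tweezers: Bystander: steel tweezers lying flat, 110 mm long, 9 mm tall; origin near their middle.
- objective: Bystander: dark microscope objective standing on its wide end, 34 mm diameter, 42 mm tall; origin at the centre of its underside.
- dish: Bystander: clear shallow sample dish, 70 mm diameter, 14 mm tall; origin at the centre of its underside.
Mind the look-alikes: they are no part of the job. What is shaped like the cup but orange, pink or red is not meant.

How it is judged (in metres and radians):
On the way:
1. the specimen is pressed down onto its stop with the tamper, firmly (14 N or more) and level (within 2 degrees) (distance of specimen from where it was at the start of the episode above 0.0022 m and contact force between tamper and specimen above 14 N and angle between specimen's own z axis and vertical below 0.035 rad), for 0.3 s.
At the end, for the whole second after the job is handed in: The specimen is still pressed down (at least 2.2 mm below where it started, top no higher than 68 mm) and its face level within 2 degrees, and the tamper stands released, still and upright (within 3 degrees) with its foot on the floor of its dish (height (world z) of specimen below 0.068 m and distance of specimen from where it was at the start of the episode above 0.0022 m and angle between specimen's own z axis and vertical below 0.035 rad and horizontal distance between tamper and rest below 0.0085 m and height (world z) of tamper below 0.007 m and angle between tamper's own z axis and vertical below 0.05 rad and linear speed of tamper below 0.01 m/s and contact force between the fingers and tamper below 0.1 N); the robot touches nothing.
It fails at once if more than 26 N on the specimen or its cup (contact force between anything else and cup above 26 N).
It fails at once if the specimen pressed with the gripper instead of the tamper (contact force between any of the fingers, the arm and cup above 2 N).
It fails at once if the tamper let fall (unheld and faster than 0.35 m/s) or slammed into its dish (over 90 N) ((linear speed of tamper above 0.35 m/s and contact force between the fingers and tamper below 0.1 N) or contact force between tamper and rest above 90 N).
It fails at once if another thing on the table moved by more than 20 mm (distance of any of stamp, mount, tweezers, objective, dish from where it was at the start of the episode above 0.02 m).
It also fails if it takes over 48 s, if anything falls off the work surface, if the arm or the gripper's body presses on something with over 40 N, if the wrist force passes 120 N, or if a joint passes its speed limit or range.

ROBOT

A 7-joint arm with a two-finger parallel gripper is mounted at the origin on the work surface. World frame = base frame: x ahead of the robot, y to its left, z up, the work surface at z = 0. Lengths are in mm, angles in rad, forces in N, time in s.
With the tool pointing down it reaches from about 400 to 875 mm from the base axis. Payload 4.4 kg.
Tool frame: the origin (TCP) lies midway between the tips of the shut fingers; the grasp point (between the pads) lies 19 mm behind it; z points along the fingers, y is the line along which they close (so a half turn about z gives the same grasp; the last joint's range is limited). The gripper opens to 85 mm and grips with 20 to 120 N. Pads are 22 mm wide; open, the fingers measure 114 mm over their backs; the gripper's body (76 mm by 85 mm) begins 54 mm behind the grasp point. The pads swing forward as they close: fully open they stand 13 mm farther back than shut.
Start: joints at [-1.26, 0.628, 0.038, 1.517, -0.027, 0.996, -0.02], TCP at [239.143, 604.424, 231.313] pointing down, gripper open.
Joint ranges: [-3.06, 3.06], [-0.37, 2.12], [-1.25, 1.32], [0.18, 2.47], [-1.1, 4.24], [0.23, 1.98], [-2.94, 2.94]. Speed limits (rad/s): [2.57, 2.57, 3.14, 3.14, 3.14, 3.14, 3.14].

INTERFACE

Orientations are given as [roll, pitch, yaw] about the fixed x, y, z axes, in that order (R = Rz(yaw) Ry(pitch) Rx(roll)).
In Python, from cell import ctrl gives the robot as it stands. The module is installed in compiled form; this text tells all that it offers.
- The arm moves only by the tool step_arm, never from a script. Its argument "commands" is one flat list of numbers, 7 for each row, row after row: the shift along the tool's x, y, z in cm, then the turn, a rotation vector about the tool's x, y, z in rad, then the opening, from 0 (shut) to 1 (fully open). A call has 1 to 10 rows; each row is the pose to reach, as a shift and turn from the pose commanded when the call began, along the tool's axes at that moment; what a row does not reach only later rows make up. A row lasts 1/10 s, in which the tool goes at most 50 mm and 8.59 degrees, less where a joint would pass 70% of its speed; a pose out of reach is approached as far as the arm can. A call with a gripper value outside its range is refused whole. The fingers move at their own pace and stop on an object; the grip force is fixed at half the most. Time passes only in rows, so rows that repeat a pose let the fingers close. It gives the time, the measured TCP pose, the force, the opening and the grip force at its end, in the units of the state.
- ctrl.read_state(): the state, without advancing time (a new reading comes with each control period).
- ctrl.get_image(name): name is "scene" or "top" or "wrist"; returns a dict with "image" (384x512x3 uint8, red, green, blue), "range_z" (384x512 float32, mm along the optical axis (not along the pixel's ray), 0 where there is no reading), "vfov" (degrees; the focal length in pixels is half the picture's height over the tangent of half this angle, whatever the lens; pixels are square), "cx", "cy" (the principal point, pixels), "world_to_cam" (4x4, takes a point from world to camera coordinates). Camera axes: x right, y down, z forward; pixel columns grow to the right and rows downward; lengths in mm; the calibration is good to about 2 mm. A picture is of the moment at which its call begins.
- ctrl.finish_job(): hands the job in; it is judged then, once.
The state is a dict: "clock": time; "qpos": joint angles; "qd": joint speeds; "tau": joint torques, N m; "eef_pos": TCP position; "tool_rot": TCP orientation; "force": force on the tool from outside, world axes, zero at the start; "torque": the same for the moment, N m; "width": finger opening in mm; "gripper_force": force on a finger pad.
Only numpy, scipy, OpenCV 4.12 (cv2) and the standard library are available. Lean on these libraries where they do the work, as an engineer would, in place of code of your own. Each camera call takes 0.05 s, during which the arm holds its last target. There are 200 camera calls.

## Working session

There is one attempt and no reset: what is moved stays moved. The work goes in short steps, Python scripts to look and compute and a tool call to move; the robot and the scene stay as the last step left them, time stands still between calls to the robot, and variables do not carry over. Pictures are saved under pics/ and viewed, at most 10 in all, crops included, and the job is handed in when it is done.

Besides the shell and the picture viewer there is one more tool, called in YAML: its name, and indented under it one key for each argument. step_arm: Moves the arm, as the interface text tells. Its arguments: {"type":"object","properties":{"commands":{"type":"array"}},"required":["commands"]}

```bash
mkdir -p pics; cat > h.py <<'E'
import numpy as np, cv2
from cell import ctrl
def grab(n,save=None):
    d=ctrl.get_image(n); im=d["image"]
    if save: cv2.imwrite(f"pics/{save}.png",im[:,:,::-1])
    d["f"]=192/np.tan(np.radians(d["vfov"])/2); return d
def cloud(d):
    z=d["range_z"]; v,u=np.mgrid[:384,:512]
    p=np.stack([(u-d["cx"])/d["f"]*z,(v-d["cy"])/d["f"]*z,z],-1)
    T=np.linalg.inv(d["world_to_cam"]); w=p@T[:3,:3].T+T[:3,3]; w[z<=0]=np.nan; return w
def ray(d,u,v,h):
    T=np.linalg.inv(d["world_to_cam"]); r=T[:3,:3]@np.array([(u-d["cx"])/d["f"],(v-d["cy"])/d["f"],1]); o=T[:3,3]
    return o+r*(h-o[2])/r[2]
E
python3 - <<'E'
from h import *
a=grab("top","top"); b=grab("scene","scene")
s=ctrl.read_state(); print({k:np.round(v,3).tolist() for k,v in s.items()})
for d in(a,b): print(d["vfov"],d["cx"],d["cy"],np.round(d["world_to_cam"],3).tolist())
cv2.imwrite("pics/both.png",cv2.resize(np.vstack([a["image"],b["image"]])[:,:,::-1],(400*1,600)))
E
```

```text
{'clock': 0.1, 'qpos': [-1.26, 0.629, 0.038, 1.518, -0.027, 0.996, -0.02], 'qd': [0.001, -0.001, 0.001, -0.002, -0.001, -0.001, -0.0], 'tau': [0.003, -56.454, 1.231, -19.397, 0.011, 0.005, 0.0], 'eef_pos': [238.929, 603.879, 230.465], 'tool_rot': [-3.14, -0.0, 2.765], 'force': [-0.672, 0.398, -0.629], 'torque': [0.007, -0.002, 0.031], 'gripper_force': 0.0, 'width': 85.493}
48.34963845908149 253.15652748426012 192.75441863898078 [[-0.003, -1.0, -0.008, 51.91], [-0.988, 0.004, -0.152, 552.649], [0.152, 0.008, -0.988, 781.113], [0.0, 0.0, 0.0, 1.0]]
42.3019477304964 258.3071506594457 191.5259820856819 [[-0.814, 0.581, -0.021, 420.078], [0.359, 0.474, -0.804, -143.346], [-0.457, -0.662, -0.595, 1523.679], [0.0, 0.0, 0.0, 1.0]]
```

View pics/top.png

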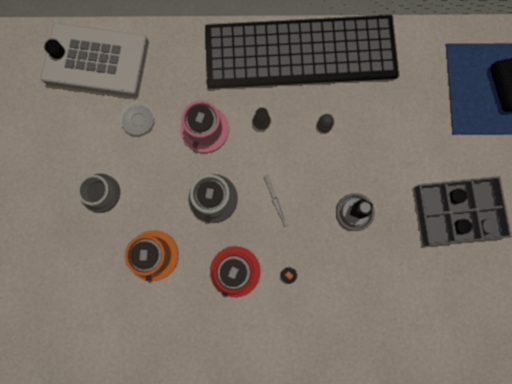

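View pics/scene.png

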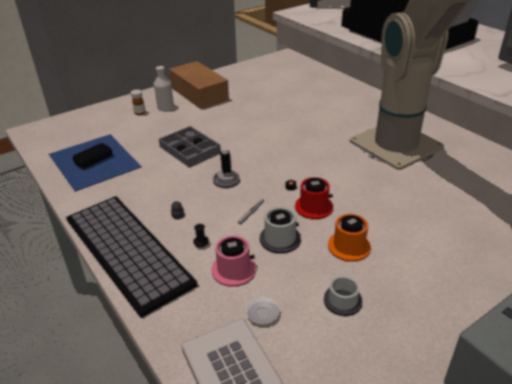

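Candidates in the top view:
- **Tamper:** black handle in the grey dish at (358,210). The look-alike is the stamp at (261,118), and possibly the objective at (326,122). I choose (358,210).
- **Cup:** the grey cup with black specimen at (212,197). The look-alikes are pink (203,125), orange (150,255), red (235,271) and the small empty cup (98,192). I choose (212,197).

Next I'll check the choices in a close crop and measure.

```bash
python3 - <<'E'
from h import *
d=grab("top"); im=d["image"]; w=cloud(d)
def crop(u,v,r=36): return cv2.resize(im[v-r:v+r,u-r:u+r,::-1],(400,400),interpolation=cv2.INTER_CUBIC)
cv2.imwrite("pics/crop.png",np.hstack([crop(356,210),crop(212,197)]))
for n,u,v,R in(("tamper",357,210,45),("cup",212,197,55)):
    c=ray(d,u,v,20); m=np.hypot(w[...,0]-c[0],w[...,1]-c[1])<R+15; P=w[m]
    print(n,c.round(),"table",np.nanmedian(P[np.abs(P[:,2])<6,2]))
    for lo,hi in((2,7),(7,11),(11,18),(20,30),(50,62),(62,70),(70,76),(76,86),(86,100)):
        q=P[(P[:,2]>lo)&(P[:,2]<=hi)]
        if len(q)>4:
            (cx,cy),r=cv2.minEnclosingCircle(q[:,:2].astype(np.float32)); print(lo,hi,len(q),np.median(q,0).round(1),np.round([cx,cy,r],1))
P=w[(w[...,2]>80)&(np.hypot(w[...,0]-ray(d,357,210,80)[0],w[...,1]-ray(d,357,210,80)[1])<45)]
print(cv2.minAreaRect(P[:,:2].astype(np.float32)),len(P))
E
```

```text
tamper [ 521. -153.   20.] table 0.3713362813510912
2 7 349 [ 513.1 -147.6    3.3] [ 521.2 -153.3   59.9]
7 11 124 [ 512.5 -141.1   10. ] [ 519.5 -151.9   38. ]
11 18 246 [ 514.3 -146.2   12.5] [ 519.3 -152.1   37.6]
20 30 273 [ 509.2 -139.2   24.1] [ 518.4 -149.7   25.7]
50 62 30 [ 510.8 -140.2   56.7] [ 518.9 -147.3   15.6]
62 70 20 [ 510.5 -140.    66.8] [ 516.9 -148.9   16. ]
70 76 14 [ 510.8 -139.8   73. ] [ 518.1 -146.5   14.8]
76 86 22 [ 512.6 -140.3   79.9] [ 518.4 -148.1   15.8]
86 100 218 [ 518.  -148.2   94.5] [ 518.6 -149.9   16.7]
cup [548. 132.  20.] table 0.20406058487333212
2 7 369 [531.6 121.6   3.3] [548.  131.6  69.8]
7 11 390 [527.3 108.6   8.4] [548.5 131.1  49.7]
11 18 35 [532.8 102.3  12. ] [547.1 129.4  48. ]
20 30 24 [517.5 113.9  27. ] [529.9 125.8  32.3]
50 62 212 [539.7 125.9  57.4] [545.8 129.6  34.7]
62 70 172 [554.2 137.2  68.8] [548.6 131.3  37.1]
70 76 811 [546.5 129.7  72.1] [548.6 130.9  36.9]
((518.4066772460938, -149.79164123535156), (26.170047760009766, 26.38374137878418), 68.69303894042969) 231
```

View pics/crop.png

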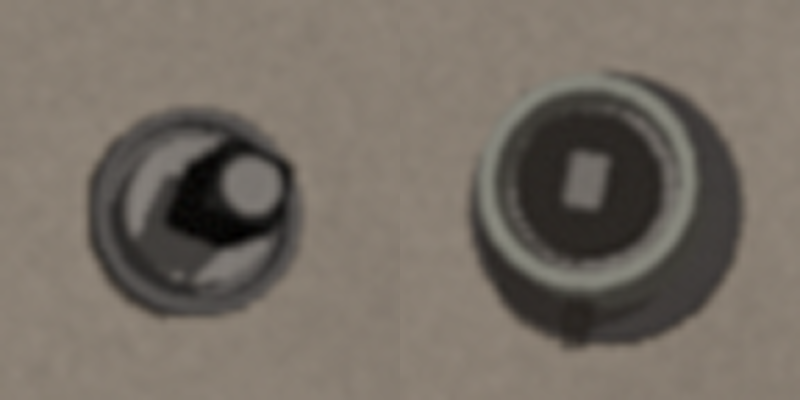

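The crop confirms both. The left half shows the square black handle with a steel button, on a steel foot in the grey dish. The right half shows the grey cup with the black specimen and its metal chip at (588,180).

```bash
cat >> h.py <<'E'
from scipy.spatial.transform import Rotation as Ro
def shift(target,s=None):
    s=s or ctrl.read_state(); R=Ro.from_euler("xyz",s["tool_rot"]).as_matrix()
    return (R.T@(np.array(target)-s["eef_pos"])/10).round(2)
E
python3 - <<'E'
from h import *
print(shift([518.5,-149.8,190]))
d=grab("top"); w=cloud(d)
P=w[(np.hypot(w[...,0]-548.5,w[...,1]-131)<22)]; A=np.c_[P[:,:2]-[548.5,131],np.ones(len(P))]
c=np.linalg.lstsq(A,P[:,2],rcond=None)[0]; print("specimen plane",c, np.degrees(np.hypot(*c[:2])),np.std(A@c-P[:,2]))
E
```

```text
[-53.73 -59.8    4.15]
specimen plane [-5.64568963e-02 -6.51105082e-02  7.18161556e+01] 4.937672830752518 1.361402478751259
```

step_arm:
  commands: [-53.7, -59.8, 3, 0, 0, 0, 1, -53.7, -59.8, 3, 0, 0, 0, 1, -53.7, -59.8, 3, 0, 0, 0, 1, -53.7, -59.8, 3, 0, 0, 0, 1, -53.7, -59.8, 3, 0, 0, 0, 1, -53.7, -59.8, 3, 0, 0, 0, 1, -53.7, -59.8, 3, 0, 0, 0, 1, -53.7, -59.8, 3, 0, 0, 0, 1, -53.7, -59.8, 3, 0, 0, 0, 1, -53.7, -59.8, 3, 0, 0, 0, 1]

```text
clock: 1.2
eef_pos: [413.2, 134.1, 212.8]
tool_rot: [3.141, 0.0, 2.765]
force: [1.1, 0.2, 0.0]
width: 85.3
gripper_force: 0.0
```

```bash
python3 - <<'E'
from h import *
s=ctrl.read_state(); print(s["clock"],s["eef_pos"],s["tool_rot"],s["qpos"],shift([518.5,-149.8,190]))
E
```

```text
1.2 [413.20837671 134.08777329 212.77548574] [3.14109914e+00 4.42622389e-04 2.76516535e+00] [-0.43025766  0.35502354  0.06869142  2.11191243 -0.03828766  0.67512325
  0.85840985] [-20.23 -22.53   2.28]
```

step_arm:
  commands: [-20.2, -22.5, 1.5, 0, 0, 0, 1, -20.2, -22.5, 1.5, 0, 0, 0, 1, -20.2, -22.5, 1.5, 0, 0, 0, 1, -20.2, -22.5, 1.5, 0, 0, 0, 1, -20.2, -22.5, 1.5, 0, 0, 0, 1, -20.2, -22.5, 1.5, 0, 0, 0, 1, -20.2, -22.5, 1.5, 0, 0, 0, 1, -20.2, -22.5, 1.5, 0, 0, 0, 1, -20.2, -22.5, 1.5, 0, 0, 0, 1, -20.2, -22.5, 1.5, 0, 0, 0, 1]

```text
clock: 2.2
eef_pos: [517.6, -145.6, 197.7]
tool_rot: [3.141, -0.001, 2.768]
force: [-0.0, 0.7, -0.7]
width: 85.4
gripper_force: 0.0
```

```bash
python3 - <<'E'
from h import *
s=ctrl.read_state(); print(s["clock"],s["eef_pos"],s["tool_rot"],s["qpos"],s["force"])
d=grab("wrist","wrist1"); w=cloud(d)
P=w[(w[...,2]>80)&(w[...,2]<105)&(np.hypot(w[...,0]-518.5,w[...,1]+150)<35)]
print(len(P),np.median(P,0)); 
if len(P): print(cv2.minAreaRect(P[:,:2].astype(np.float32)))
print(d["world_to_cam"].round(2).tolist())
Q=w[(w[...,2]>10)&(w[...,2]<15)&(np.hypot(w[...,0]-518.5,w[...,1]+150)<50)]
print(len(Q),cv2.minEnclosingCircle(Q[:,:2].astype(np.float32)))
E
```

```text
2.2 [ 517.55465758 -145.55728624  197.68181446] [ 3.14076150e+00 -8.06150073e-04  2.76764006e+00] [ 0.1659153   0.51225012  0.08344661  1.87032358 -0.06055484  0.76211036
  1.47939308] [-0.0452472   0.67204972 -0.72959306]
938 [ 515.65431658 -148.57551953   94.19796449]
((517.8660278320312, -149.46926879882812), (25.213125228881836, 26.41112518310547), 68.24964904785156)
[[0.36, 0.93, 0.0, -53.66], [0.9, -0.35, 0.27, -540.28], [0.25, -0.1, -0.96, 202.68], [0.0, 0.0, 0.0, 1.0]]
845 ((519.0020751953125, -151.53700256347656), 37.701438903808594)
```

View pics/wrist1.png

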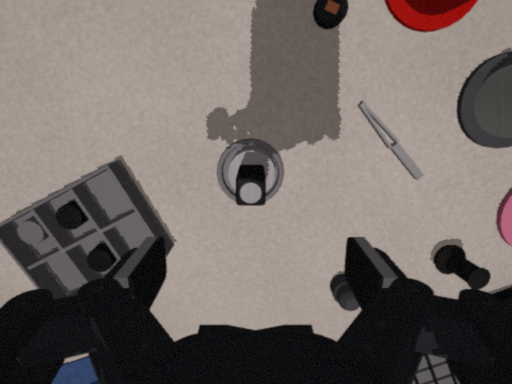

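The wrist view shows the tamper's handle at (250,185) square to the fingers. The objective at (345,290) and the tray are clear of the descent.

```bash
python3 - <<'E'
from h import *
s=ctrl.read_state(); print(s["eef_pos"],shift([518.2,-149.6,54]))
E
```

```text
[ 517.65749644 -145.72429532  197.75587101] [-0.2  -0.35 14.38]
```

step_arm:
  commands: [-0.2, -0.35, 2, 0, 0, 0, 1, -0.2, -0.35, 5, 0, 0, 0, 1, -0.2, -0.35, 8, 0, 0, 0, 1, -0.2, -0.35, 11, 0, 0, 0, 1, -0.2, -0.35, 13, 0, 0, 0, 1, -0.2, -0.35, 14.3, 0, 0, 0, 1, -0.2, -0.35, 14.3, 0, 0, 0, 1, -0.2, -0.35, 14.3, 0, 0, 0, 1]

```text
clock: 3.05
eef_pos: [518.8, -151.3, 55.2]
tool_rot: [3.141, 0.001, 2.766]
force: [0.1, -0.2, 1.1]
width: 85.5
gripper_force: 0.0
```

```bash
python3 - <<'E'
from h import *
s=ctrl.read_state(); print(s["eef_pos"],s["tool_rot"],s["force"],s["torque"],shift([518.2,-149.6,54]))
E
```

```text
[ 518.81305916 -151.26790932   55.2087941 ] [3.14140368e+00 6.41038147e-04 2.76550542e+00] [ 0.05434907 -0.22388842  1.12997592] [-0.01686122  0.00225508  0.03268365] [0.12 0.13 0.12]
```

step_arm:
  commands: [0.1, 0.13, 0.1, 0, 0, 0, 1, 0.1, 0.13, 0.1, 0, 0, 0, 0.3, 0.1, 0.13, 0.1, 0, 0, 0, 0, 0.1, 0.13, 0.1, 0, 0, 0, 0, 0.1, 0.13, 0.1, 0, 0, 0, 0, 0.1, 0.13, 0.1, 0, 0, 0, 0, 0.1, 0.13, 0.1, 0, 0, 0, 0, 0.1, 0.13, 0.1, 0, 0, 0, 0, 0.1, 0.13, 0.1, 0, 0, 0, 0, 0.1, 0.13, 0.1, 0, 0, 0, 0]

```text
clock: 4.05
eef_pos: [518.2, -150.2, 54.0]
tool_rot: [-3.142, 0.001, 2.765]
force: [-0.6, 0.2, 5.1]
width: 25.5
gripper_force: 59.9
```

```bash
python3 - <<'E'
from h import *
s=ctrl.read_state(); print(s["eef_pos"],s["tool_rot"],s["force"],s["torque"],s["width"],s["gripper_force"])
E
```

```text
[ 518.15330844 -150.24639879   53.97072371] [-3.14157550e+00  6.06425487e-04  2.76460937e+00] [-0.62182111  0.22968637  5.13999785] [-0.04914936  0.10451881 -0.06092233] 25.529567053096795 59.88109767436981
```

step_arm:
  commands: [0, 0, -0.5, 0, 0, 0, 0, 0, 0, -1.5, 0, 0, 0, 0, 0, 0, -3, 0, 0, 0, 0, 0, 0, -5, 0, 0, 0, 0, 0, 0, -7, 0, 0, 0, 0, 0, 0, -9, 0, 0, 0, 0, 0, 0, -10, 0, 0, 0, 0, 0, 0, -10, 0, 0, 0, 0, 0, 0, -10, 0, 0, 0, 0, 0, 0, -10, 0, 0, 0, 0]

```text
clock: 5.05
eef_pos: [517.0, -149.8, 152.6]
tool_rot: [-3.141, -0.002, 2.765]
force: [-0.3, 0.2, -4.8]
width: 25.3
gripper_force: 59.1
```

```bash
python3 - <<'E'
from h import *
s=ctrl.read_state(); print(s["eef_pos"],s["tool_rot"],s["force"],s["torque"],s["width"],s["gripper_force"],shift([548.5,131,154]),shift([548.5,131,154])*10/270)
E
```

```text
[ 517.02839612 -149.80223594  152.59966207] [-3.14129063e+00 -2.29943672e-03  2.76481809e+00] [-0.29331291  0.15932788 -4.81939665] [-0.01638953  0.02477456  0.02819639] 25.2507902048091 59.088998436927795 [ 7.41 27.27 -0.13] [ 0.27444444  1.01       -0.00481481]
```

step_arm:
  commands: [0.4, 1.4, 0, 0, 0, 0, 0, 1.1, 4.1, 0, 0, 0, 0, 0, 2.2, 8.2, 0, 0, 0, 0, 0, 3.3, 12.3, 0, 0, 0, 0, 0, 4.4, 16.4, 0, 0, 0, 0, 0, 5.6, 20.5, 0, 0, 0, 0, 0, 6.4, 23.7, 0, 0, 0, 0, 0, 7.1, 26.2, 0, 0, 0, 0, 0, 7.4, 27.3, 0, 0, 0, 0, 0, 7.4, 27.3, 0, 0, 0, 0, 0]

```text
clock: 6.05
eef_pos: [548.8, 133.7, 153.0]
tool_rot: [3.141, -0.001, 2.769]
force: [-0.0, -0.3, -4.6]
width: 25.5
gripper_force: 59.7
```

step_arm:
  commands: [0, 0, 0, 0, 0, 0, 0, 0, 0, 0, 0, 0, 0, 0, 0, 0, 0, 0, 0, 0, 0]

```text
clock: 6.35
eef_pos: [549.5, 129.1, 153.6]
tool_rot: [-3.141, 0.0, 2.762]
force: [0.2, 0.0, -3.7]
width: 25.3
gripper_force: 59.7
```

```bash
python3 - <<'E'
from h import *
s=ctrl.read_state(); print(s["clock"],s["eef_pos"],s["tool_rot"],s["force"],s["torque"],s["width"])
d=grab("top","top2"); im=d["image"]; w=cloud(d)
P=w[(w[...,2]>66)&(w[...,2]<77)&(np.hypot(w[...,0]-548.5,w[...,1]-131)<45)]
print(len(P), cv2.minEnclosingCircle(P[:,:2].astype(np.float32)))
e=grab("wrist"); w=cloud(e); cv2.imwrite("pics/w2.png",np.vstack([cv2.resize(e["image"][:,:,::-1],(512,384)),im[100:300,56:312][:,:,::-1].repeat(2,1)[:200]]))
P=w[(w[...,2]>66)&(w[...,2]<77)&(np.hypot(w[...,0]-548.5,w[...,1]-131)<45)]
print(len(P), P.shape[0]>9 and cv2.minEnclosingCircle(P[:,:2].astype(np.float32)))
print(ctrl.read_state()["force"])
E
```

```text
6.35 [549.54806646 129.06282301 153.6317496 ] [-3.14071223e+00  1.87116248e-05  2.76191039e+00] [ 0.19958047  0.03153106 -3.69869362] [ 0.08382709 -0.03135597 -0.02940403] 25.330510358869066
143 ((526.6619873046875, 114.88964080810547), 23.050878524780273)
2056 ((547.2542114257812, 132.34933471679688), 36.81869125366211)
[-0.30395995  0.39914174 -4.04366015]
```

View pics/w2.png

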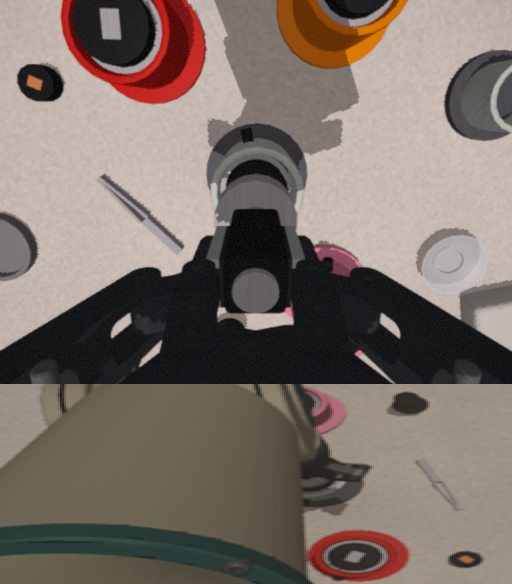

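The wrist view shows the foot over the grey cup, near (255,190). The cup centre is consistent with the top view to about 1.5 mm.

```bash
python3 - <<'E'
from h import *
s=ctrl.read_state(); print(s["eef_pos"],s["force"],shift([547.9,131.1,132]))
E
```

```text
[549.67109031 129.76944275 153.73855744] [-0.30395995  0.39914174 -4.04366015] [0.21 0.06 2.17]
```

step_arm:
  commands: [0.1, 0.05, 0.3, 0, 0, 0, 0, 0.2, 0.06, 0.8, 0, 0, 0, 0, 0.2, 0.06, 1.4, 0, 0, 0, 0, 0.2, 0.06, 1.9, 0, 0, 0, 0, 0.2, 0.06, 2.2, 0, 0, 0, 0, 0.2, 0.06, 2.2, 0, 0, 0, 0, 0.2, 0.06, 2.2, 0, 0, 0, 0, 0.2, 0.06, 2.2, 0, 0, 0, 0]

```text
clock: 7.25
eef_pos: [548.1, 132.4, 131.8]
tool_rot: [3.141, 0.0, 2.765]
force: [-0.5, 0.1, -3.7]
width: 25.6
gripper_force: 59.8
```

```bash
python3 - <<'E'
from h import *
s=ctrl.read_state(); print(s["eef_pos"],s["tool_rot"],s["force"],s["torque"],shift([547.9,131.1,126]))
e=grab("wrist"); w=cloud(e); cv2.imwrite("pics/w3.png",cv2.resize(e["image"][100:260,170:350,::-1],(720,640//1))[:600])
P=w[(w[...,2]>67)&(w[...,2]<76)&(np.hypot(w[...,0]-548,w[...,1]-131)<43)]
print(len(P),cv2.minEnclosingCircle(P[:,:2].astype(np.float32)))
P=w[(w[...,2]>92)&(w[...,2]<106)&(np.hypot(w[...,0]-548,w[...,1]-131)<35)]
print("foot top",len(P),cv2.minEnclosingCircle(P[:,:2].astype(np.float32)),np.median(P[:,2]))
E
```

```text
[548.13198014 132.36190237 131.82403967] [3.14131561e+00 3.29436699e-04 2.76471724e+00] [-0.47902214  0.05224099 -3.68773099] [-0.06231349  0.01707223 -0.0288564 ] [-0.02 -0.13  0.58]
1872 ((547.605224609375, 132.14434814453125), 37.043060302734375)
foot top 2470 ((547.7659301757812, 133.16163635253906), 25.86676788330078) 101.75711065678036
```

View pics/w3.png

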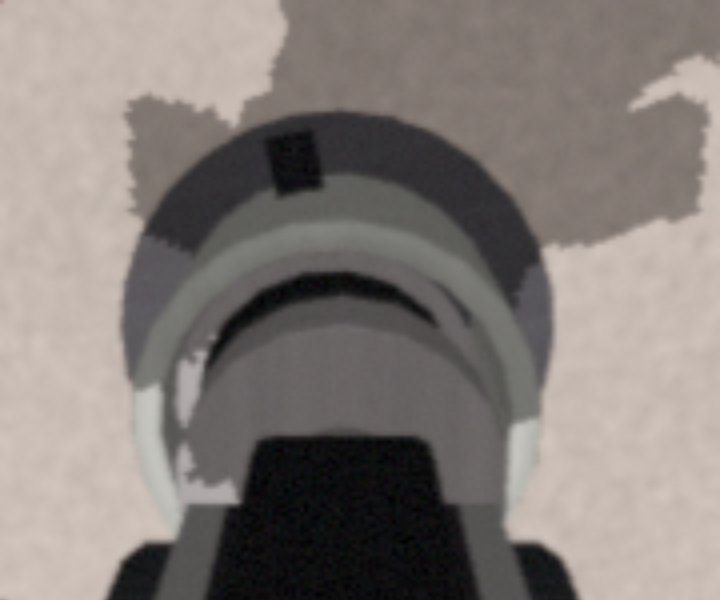

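The foot sits inside the rim outline, about 1 mm off in y. I'll correct that and begin feeling downward.

step_arm:
  commands: [0, -0.1, 0.1, 0, 0, 0, 0, 0, -0.1, 0.2, 0, 0, 0, 0, 0, -0.1, 0.3, 0, 0, 0, 0, 0, -0.1, 0.4, 0, 0, 0, 0, 0, -0.1, 0.5, 0, 0, 0, 0]

```text
clock: 7.8
eef_pos: [547.5, 131.4, 126.5]
tool_rot: [-3.142, -0.0, 2.765]
force: [0.2, 0.3, -3.6]
width: 25.4
gripper_force: 59.8
```

step_arm:
  commands: [0, 0, 0.07, 0, 0, 0, 0, 0, 0, 0.14, 0, 0, 0, 0, 0, 0, 0.2, 0, 0, 0, 0]

```text
clock: 8.1
eef_pos: [547.6, 131.4, 124.6]
tool_rot: [-3.142, -0.0, 2.765]
force: [-0.2, -0.4, -4.1]
width: 25.7
gripper_force: 59.8
```

step_arm:
  commands: [0, 0, 0.07, 0, 0, 0, 0, 0, 0, 0.14, 0, 0, 0, 0, 0, 0, 0.2, 0, 0, 0, 0]

```text
clock: 8.4
eef_pos: [547.6, 131.4, 122.8]
tool_rot: [3.142, 0.0, 2.765]
force: [-0.2, -0.4, -1.2]
width: 25.6
gripper_force: 60.0
```

step_arm:
  commands: [0, 0, 0.05, 0, 0, 0, 0, 0, 0, 0.1, 0, 0, 0, 0, 0, 0, 0.1, 0, 0, 0, 0]

```text
clock: 8.7
eef_pos: [547.6, 131.4, 121.7]
tool_rot: [3.142, 0.0, 2.765]
force: [-0.3, -0.9, -2.0]
width: 25.5
gripper_force: 60.1
```

step_arm:
  commands: [0, 0, 0.05, 0, 0, 0, 0, 0, 0, 0.1, 0, 0, 0, 0, 0, 0, 0.1, 0, 0, 0, 0]

```text
clock: 9.0
eef_pos: [547.7, 131.3, 121.0]
tool_rot: [3.141, 0.0, 2.765]
force: [-1.7, -0.3, 2.7]
width: 25.1
gripper_force: 60.6
```

step_arm:
  commands: [0, 0, 0.05, 0, 0, 0, 0, 0, 0, 0.1, 0, 0, 0, 0, 0, 0, 0.1, 0, 0, 0, 0]

```text
clock: 9.3
eef_pos: [547.6, 131.4, 119.7]
tool_rot: [3.141, 0.0, 2.765]
force: [-1.5, -1.3, 2.4]
width: 25.1
gripper_force: 60.7
```

step_arm:
  commands: [0, 0, 0.03, 0, 0, 0, 0, 0, 0, 0.06, 0, 0, 0, 0, 0, 0, 0.06, 0, 0, 0, 0]

```text
clock: 9.6
eef_pos: [547.6, 131.4, 119.0]
tool_rot: [3.142, 0.0, 2.765]
force: [-1.8, -0.7, 2.9]
width: 25.4
gripper_force: 60.7
```

step_arm:
  commands: [0, 0, 0.03, 0, 0, 0, 0, 0, 0, 0.06, 0, 0, 0, 0, 0, 0, 0.06, 0, 0, 0, 0]

```text
clock: 9.9
eef_pos: [547.6, 131.4, 118.4]
tool_rot: [3.142, 0.0, 2.765]
force: [-0.9, -0.3, 2.3]
width: 25.1
gripper_force: 60.7
```

step_arm:
  commands: [0, 0, 0.03, 0, 0, 0, 0, 0, 0, 0.06, 0, 0, 0, 0, 0, 0, 0.06, 0, 0, 0, 0]

```text
clock: 10.2
eef_pos: [547.6, 131.4, 117.8]
tool_rot: [3.142, 0.0, 2.765]
force: [-0.8, -0.2, 3.7]
width: 25.1
gripper_force: 60.7
```

step_arm:
  commands: [0, 0, 0.03, 0, 0, 0, 0, 0, 0, 0.06, 0, 0, 0, 0, 0, 0, 0.06, 0, 0, 0, 0]

```text
clock: 10.5
eef_pos: [547.6, 131.4, 117.2]
tool_rot: [3.142, 0.0, 2.765]
force: [-1.7, -1.5, 2.5]
width: 25.3
gripper_force: 60.7
```

step_arm:
  commands: [0, 0, 0.03, 0, 0, 0, 0, 0, 0, 0.06, 0, 0, 0, 0, 0, 0, 0.06, 0, 0, 0, 0]

```text
clock: 10.8
eef_pos: [547.6, 131.4, 116.6]
tool_rot: [3.142, 0.0, 2.765]
force: [-1.7, -1.2, 3.4]
width: 24.9
gripper_force: 60.7
```

step_arm:
  commands: [0, 0, 0.03, 0, 0, 0, 0, 0, 0, 0.06, 0, 0, 0, 0, 0, 0, 0.06, 0, 0, 0, 0]

```text
clock: 11.1
eef_pos: [547.6, 131.4, 116.0]
tool_rot: [3.142, 0.0, 2.765]
force: [-0.9, -0.8, 4.0]
width: 25.7
gripper_force: 60.7
```

step_arm:
  commands: [0, 0, 0.03, 0, 0, 0, 0, 0, 0, 0.06, 0, 0, 0, 0, 0, 0, 0.06, 0, 0, 0, 0]

```text
clock: 11.4
eef_pos: [547.6, 131.4, 115.6]
tool_rot: [3.142, 0.0, 2.765]
force: [-1.8, -0.9, 5.6]
width: 25.7
gripper_force: 61.0
```

Force is climbing (about 9.7 N of contact) and the descent is lagging, so the stop is here. I'll use finer steps.

step_arm:
  commands: [0, 0, 0.02, 0, 0, 0, 0, 0, 0, 0.02, 0, 0, 0, 0, 0, 0, 0.02, 0, 0, 0, 0]

```text
clock: 11.7
eef_pos: [547.6, 131.4, 115.5]
tool_rot: [3.141, 0.0, 2.765]
force: [-1.7, -1.4, 6.7]
width: 25.6
gripper_force: 61.2
```

```bash
python3 - <<'E'
from h import *
s=ctrl.read_state(); print(s["eef_pos"],s["tool_rot"],s["force"],s["torque"])
E
```

```text
[547.60225134 131.41050456 115.51524086] [3.14142667e+00 8.21603711e-05 2.76475558e+00] [-1.71220797 -1.35466645  6.71671716] [-0.26123394  0.41186476 -0.00456   ]
```

step_arm:
  commands: [0, 0, 0.02, 0, 0, 0, 0, 0, 0, 0.03, 0, 0, 0, 0, 0, 0, 0.03, 0, 0, 0, 0]

```text
clock: 12.0
eef_pos: [547.7, 131.4, 115.5]
tool_rot: [3.141, 0.0, 2.765]
force: [-2.2, -1.1, 8.2]
width: 24.9
gripper_force: 61.4
```

step_arm:
  commands: [0, 0, 0.03, 0, 0, 0, 0, 0, 0, 0.05, 0, 0, 0, 0, 0, 0, 0.05, 0, 0, 0, 0]

```text
clock: 12.3
eef_pos: [547.7, 131.4, 115.4]
tool_rot: [3.141, 0.0, 2.765]
force: [-1.9, -1.6, 11.2]
width: 25.7
gripper_force: 61.8
```

step_arm:
  commands: [0, 0, 0.03, 0, 0, 0, 0, 0, 0, 0.05, 0, 0, 0, 0, 0, 0, 0.05, 0, 0, 0, 0]

```text
clock: 12.6
eef_pos: [547.8, 131.4, 115.3]
tool_rot: [3.141, 0.001, 2.765]
force: [-3.5, -1.5, 15.3]
width: 25.6
gripper_force: 62.2
```

step_arm:
  commands: [0, 0, 0, 0, 0, 0, 0, 0, 0, 0, 0, 0, 0, 0, 0, 0, 0, 0, 0, 0, 0]

```text
clock: 12.9
eef_pos: [547.8, 131.4, 115.3]
tool_rot: [3.141, 0.001, 2.765]
force: [-3.0, -2.6, 13.9]
width: 25.4
gripper_force: 62.2
```

step_arm:
  commands: [0, 0, 0, 0, 0, 0, 0, 0, 0, 0, 0, 0, 0, 0, 0, 0, 0, 0, 0, 0, 0, 0, 0, 0, 0, 0, 0, 0]

```text
clock: 13.3
eef_pos: [547.8, 131.4, 115.3]
tool_rot: [3.141, 0.001, 2.765]
force: [-2.7, -0.6, 14.0]
width: 25.5
gripper_force: 62.2
```

```bash
python3 - <<'E'
from h import *
s=ctrl.read_state(); print(s["eef_pos"],s["tool_rot"],s["force"],s["torque"],s["width"])
E
```

```text
[547.79518005 131.3725972  115.26827968] [3.14099072e+00 5.79183788e-04 2.76466059e+00] [-2.70835308 -0.58856678 14.04727614] [-0.40834498  0.87452218 -0.01459818] 25.513694815979527
```

That was a firm hold at about 18 N for 0.7 s. I'll retract gently.

step_arm:
  commands: [0, 0, -0.1, 0, 0, 0, 0, 0, 0, -0.2, 0, 0, 0, 0, 0, 0, -0.4, 0, 0, 0, 0, 0, 0, -0.8, 0, 0, 0, 0, 0, 0, -1.6, 0, 0, 0, 0, 0, 0, -2.6, 0, 0, 0, 0, 0, 0, -3.6, 0, 0, 0, 0, 0, 0, -4.3, 0, 0, 0, 0, 0, 0, -4.3, 0, 0, 0, 0, 0, 0, -4.3, 0, 0, 0, 0]

```text
clock: 14.3
eef_pos: [547.6, 131.4, 157.2]
tool_rot: [3.141, 0.0, 2.765]
force: [-0.9, -0.2, -3.8]
width: 25.2
gripper_force: 59.8
```

```bash
python3 - <<'E'
from h import *
s=ctrl.read_state(); print(s["eef_pos"],s["tool_rot"],s["force"],s["torque"],s["width"],shift([519,-151.5,156]))
E
```

```text
[547.5557129  131.42298357 157.20545246] [3.14129198e+00 2.29988629e-04 2.76480837e+00] [-0.85963318 -0.21981821 -3.81878916] [ 0.01264961  0.06353043 -0.01735772] 25.15543632143657 [ -7.75 -27.36   0.11]
```

step_arm:
  commands: [-0.4, -1.4, 0, 0, 0, 0, 0, -1.2, -4.1, 0, 0, 0, 0, 0, -2.3, -8.2, 0, 0, 0, 0, 0, -3.5, -12.3, 0, 0, 0, 0, 0, -4.7, -16.4, 0, 0, 0, 0, 0, -5.8, -20.5, 0, 0, 0, 0, 0, -6.7, -23.7, 0, 0, 0, 0, 0, -7.4, -26.3, 0, 0, 0, 0, 0, -7.7, -27.4, 0, 0, 0, 0, 0, -7.7, -27.4, 0, 0, 0, 0, 0]

```text
clock: 15.3
eef_pos: [517.2, -154.5, 156.7]
tool_rot: [-3.14, -0.001, 2.76]
force: [-0.1, 0.3, -5.2]
width: 25.6
gripper_force: 59.8
```

step_arm:
  commands: [0, 0, 0, 0, 0, 0, 0, 0, 0, 0, 0, 0, 0, 0, 0, 0, 0, 0, 0, 0, 0, 0, 0, 0, 0, 0, 0, 0]

```text
clock: 15.7
eef_pos: [518.6, -150.5, 156.9]
tool_rot: [3.141, -0.0, 2.767]
force: [-0.5, -0.2, -4.1]
width: 25.4
gripper_force: 59.9
```

```bash
python3 - <<'E'
from h import *
d=grab("top"); w=cloud(d)
for r in (18,22):
    P=w[(np.hypot(w[...,0]-548.2,w[...,1]-131.4)<r)]; P=P[P[:,2]<90]; A=np.c_[P[:,:2]-[548.2,131.4],np.ones(len(P))]
    c=np.linalg.lstsq(A,P[:,2],rcond=None)[0]; print("specimen plane",len(P),c, np.degrees(np.hypot(*c[:2])),np.std(A@c-P[:,2]))
# table tilt reference
P=w[(np.abs(w[...,2])<5)&(np.hypot(w[...,0]-548.2,w[...,1]-131.4)>55)&(np.hypot(w[...,0]-548.2,w[...,1]-131.4)<100)]
A=np.c_[P[:,:2]-[548.2,131.4],np.ones(len(P))]; print("table",np.linalg.lstsq(A,P[:,2],rcond=None)[0])
cv2.imwrite("pics/top3.png",d["image"][:,:,::-1])
e=grab("wrist","w4"); w=cloud(e); s=ctrl.read_state(); p=s["eef_pos"]
print(p,s["tool_rot"],s["force"],shift([519.1,-151.9,60]))
q=w[np.hypot(w[...,0]-p[0],w[...,1]-p[1])<45]; f=q[(q[:,2]>115)&(q[:,2]<132)]
print("foot",len(f),cv2.minEnclosingCircle(f[:,:2].astype(np.float32)),np.percentile(f[:,2],[5,50,95]))
f=f[np.abs(f[:,2]-np.median(f[:,2]))<3]; A=np.c_[f[:,:2]-p[:2],np.ones(len(f))]; c=np.linalg.lstsq(A,f[:,2],rcond=None)[0]; print("foot plane",c)
f=q[(q[:,2]>10)&(q[:,2]<15)]; print("dish",len(f),cv2.minEnclosingCircle(f[:,:2].astype(np.float32)))
E
```

```text
specimen plane 281 [-1.13025868e-03 -2.41122133e-03  6.58541363e+01] 0.15257762817173118 1.259403069786267
specimen plane 426 [-4.09321495e-03 -2.82933817e-03  6.58453001e+01] 0.28509796716576497 1.3025640790725959
table [ 0.00043031 -0.00088204  0.12889546]
[ 518.48656688 -151.0482933   156.96565523] [ 3.14144879e+00 -3.37319125e-05  2.76593511e+00] [ 0.15541292 -0.34475347 -4.49217528] [-0.09 -0.06  9.7 ]
foot 2515 ((517.8707885742188, -149.91253662109375), 25.792707443237305) [120.32292607 126.86687078 127.97035834]
foot plane [ 6.49399131e-03 -4.23894919e-03  1.26999730e+02]
dish 812 ((518.7037963867188, -151.56320190429688), 37.71284103393555)
```

View pics/top3.png

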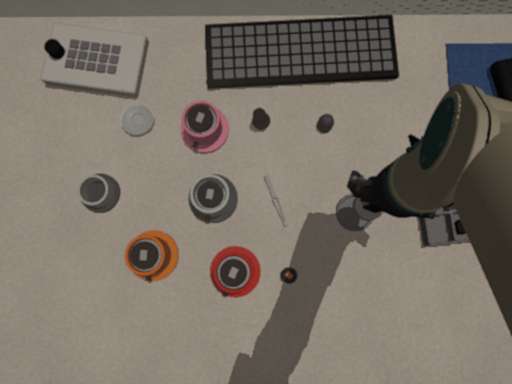

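The top view shows the specimen in the grey cup at (211,195), level (about 0.3°) and 6 mm lower than at the start. Bystanders are unmoved. Next I'll lower the tamper over the dish with a small centring shift.

step_arm:
  commands: [-0.1, -0.1, 1, 0, 0, 0, 0, -0.14, -0.13, 3, 0, 0, 0, 0, -0.14, -0.13, 5, 0, 0, 0, 0, -0.14, -0.13, 7, 0, 0, 0, 0, -0.14, -0.13, 8.5, 0, 0, 0, 0, -0.14, -0.13, 9.3, 0, 0, 0, 0, -0.14, -0.13, 9.7, 0, 0, 0, 0, -0.14, -0.13, 9.7, 0, 0, 0, 0, -0.14, -0.13, 9.7, 0, 0, 0, 0]

```text
clock: 16.7
eef_pos: [519.7, -153.6, 60.4]
tool_rot: [3.141, 0.001, 2.765]
force: [-0.4, -0.6, -3.3]
width: 25.6
gripper_force: 59.8
```

step_arm:
  commands: [0, 0, 0.1, 0, 0, 0, 0, 0, 0, 0.2, 0, 0, 0, 0, 0, 0, 0.3, 0, 0, 0, 0, 0, 0, 0.4, 0, 0, 0, 0, 0, 0, 0.4, 0, 0, 0, 0]

```text
clock: 17.2
eef_pos: [519.1, -153.4, 55.8]
tool_rot: [3.142, -0.0, 2.765]
force: [-1.0, 0.5, -3.6]
width: 25.0
gripper_force: 59.8
```

step_arm:
  commands: [0, 0, 0.05, 0, 0, 0, 0, 0, 0, 0.1, 0, 0, 0, 0, 0, 0, 0.15, 0, 0, 0, 0, 0, 0, 0.15, 0, 0, 0, 0]

```text
clock: 17.6
eef_pos: [519.1, -153.4, 54.4]
tool_rot: [-3.142, -0.0, 2.765]
force: [-0.7, -0.0, -3.8]
width: 25.6
gripper_force: 59.8
```

step_arm:
  commands: [0, 0, 0.04, 0, 0, 0, 0, 0, 0, 0.05, 0, 0, 0, 0, 0, 0, 0.05, 0, 0, 0, 0]

```text
clock: 17.9
eef_pos: [519.2, -153.5, 54.0]
tool_rot: [3.142, 0.0, 2.765]
force: [0.4, 0.5, -3.0]
width: 25.6
gripper_force: 60.2
```

step_arm:
  commands: [0, 0, 0.03, 0, 0, 0, 0, 0, 0, 0.05, 0, 0, 0, 0, 0, 0, 0.05, 0, 0, 0, 0]

```text
clock: 18.2
eef_pos: [519.2, -153.5, 54.0]
tool_rot: [3.142, 0.0, 2.765]
force: [-0.9, 0.7, 5.5]
width: 25.3
gripper_force: 60.9
```

It is seated on the dish floor at the same height as at pickup. I'll release.

step_arm:
  commands: [0, 0, -0.03, 0, 0, 0, 0.28, 0, 0, -0.03, 0, 0, 0, 0.35, 0, 0, -0.03, 0, 0, 0, 0.45, 0, 0, -0.03, 0, 0, 0, 0.6, 0, 0, -0.03, 0, 0, 0, 0.8, 0, 0, -0.03, 0, 0, 0, 1, 0, 0, -0.03, 0, 0, 0, 1, 0, 0, -0.03, 0, 0, 0, 1]

```text
clock: 19.0
eef_pos: [519.2, -153.4, 53.7]
tool_rot: [3.142, -0.0, 2.765]
force: [0.7, -0.5, -0.4]
width: 85.4
gripper_force: 0.0
```

step_arm:
  commands: [0, 0, -1, 0, 0, 0, 1, 0, 0, -3, 0, 0, 0, 1, 0, 0, -6, 0, 0, 0, 1, 0, 0, -9, 0, 0, 0, 1, 0, 0, -12, 0, 0, 0, 1, 0, 0, -14, 0, 0, 0, 1, 0, 0, -14, 0, 0, 0, 1, 0, 0, -14, 0, 0, 0, 1, 0, 0, -14, 0, 0, 0, 1]

```text
clock: 19.9
eef_pos: [518.4, -153.2, 193.0]
tool_rot: [-3.141, -0.002, 2.765]
force: [0.5, -0.6, -0.5]
width: 85.1
gripper_force: 0.0
```

```bash
python3 - <<'E'
from h import *
s=ctrl.read_state(); print(s["clock"],s["eef_pos"],s["width"],s["force"],s["gripper_force"])
e=grab("wrist","w5"); w=cloud(e)
q=w[np.hypot(w[...,0]-518.7,w[...,1]+151.6)<50]
for n,lo,hi in(("dish",10,15),("foot",20,27),("handle",90,100)):
    f=q[(q[:,2]>lo)&(q[:,2]<hi)]; print(n,len(f),cv2.minEnclosingCircle(f[:,:2].astype(np.float32)),np.median(f[:,2]))
E
```

```text
19.9 [ 518.37773786 -153.18177877  192.99397674] 85.08943278747071 [ 0.45184082 -0.57168748 -0.49790622] 0.0
dish 880 ((518.7117919921875, -151.73670959472656), 37.704689025878906) 11.903426728662055
foot 914 ((519.0126342773438, -152.46978759765625), 25.783231735229492) 23.998909443467085
handle 887 ((518.9598388671875, -152.3795928955078), 16.68723487854004) 94.51079374281227
```

View pics/w5.png

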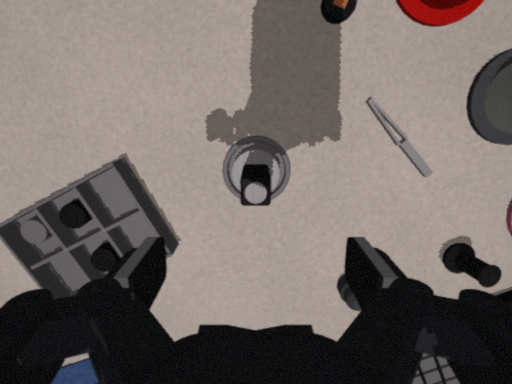

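The picture shows the tamper upright in its dish at (256,180), less than 1 mm off centre. The gripper is clear and nothing nearby has moved, so I'll hand in.

```bash
python3 -c "
from cell import ctrl
print(ctrl.finish_job())"
```

```text
the job is handed in; nothing more can be done
None
```

I pressed the specimen onto its stop with the tamper, holding about 18 N for 0.7 s; it stayed down 6 mm and level to about 0.3°, the tamper stands released and upright within 1 mm of its dish's centre, the bystanders looked unmoved in the pictures, and the job is handed in at about 20 s (no verdict was returned).

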